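# Sort the probing bench's leftover parts into their trays

### The job

Sort the five loose parts in front of you into the three light grey trays, each into the tray that already has a part of the same kind at its far end. Set each one down flat on the tray floor, the posts upright, the heat sinks fins up and the ring lying flat; do not drop or throw them. Leave the circuit board on its stand and the multimeter where they are.

Things in the scene. Friction and masses are not known exactly. Their poses are not given: they have to be found in the camera images.
- post_a: Board support post: black plastic, round and stepped, standing upright, 62 mm tall: a foot 36 mm in diameter and 20 mm high, above it a shaft 28 mm in diameter with a thin yellow ring. One of two alike. About 90 g. Origin at the centre of its underside, z up along its axis. Grip it by the shaft.
- post_b: Board support post: black plastic, round and stepped, standing upright, 62 mm tall: a foot 36 mm in diameter and 20 mm high, above it a shaft 28 mm in diameter with a thin yellow ring. One of two alike. About 90 g. Origin at the centre of its underside, z up along its axis. Grip it by the shaft.
- heatsink_a: Finned heat sink: bare aluminium, a square block 36 x 36 mm and 30 mm high, its six upright fins running along its own x; it stands fins up and can be gripped squarely across its sides, either way. One of two alike. About 70 g. Origin at the centre of its underside, z up; yaw varies.
- heatsink_b: Finned heat sink: bare aluminium, a square block 36 x 36 mm and 30 mm high, its six upright fins running along its own x; it stands fins up and can be gripped squarely across its sides, either way. One of two alike. About 70 g. Origin at the centre of its underside, z up; yaw varies.
- ferrite_ring: Ferrite ring core: dark grey ring lying flat, 40 mm outside diameter, 22 mm hole, 16 mm high, about 60 g. Origin at the centre of its underside, z up along its axis. Grip it from outside, across the diameter.
- tray_posts: One of three like fixed open trays, light grey plastic: outside 160 mm (own x) x 130 mm (own y) x 22 mm high, walls and floor 5 mm thick (inner floor 5 mm above the origin). Fixed in it at x = +48 mm, y = 0 (the end far from the robot) is a sample of its kind: a standing support post (62 mm tall). The rest of its floor is empty. Origin at the centre of its underside, z up; small yaw.
- tray_heatsinks: One of three like fixed open trays, light grey plastic: outside 160 mm (own x) x 130 mm (own y) x 22 mm high, walls and floor 5 mm thick (inner floor 5 mm above the origin). Fixed in it at x = +48 mm, y = 0 (the end far from the robot) is a sample of its kind: a heat sink, fins up (30 mm tall). The rest of its floor is empty. Origin at the centre of its underside, z up; small yaw.
- tray_ferrites: One of three like fixed open trays, light grey plastic: outside 160 mm (own x) x 130 mm (own y) x 22 mm high, walls and floor 5 mm thick (inner floor 5 mm above the origin). Fixed in it at x = +48 mm, y = 0 (the end far from the robot) is a sample of its kind: a ferrite ring lying flat (16 mm tall). The rest of its floor is empty. Origin at the centre of its underside, z up; small yaw.
- board_stand: Bystander, to be left alone: green circuit board 90 x 70 mm lying level on four thin black legs on a dark steel base plate 110 x 90 mm, 48 mm tall in all, loose on the bench to one side. Origin at the centre of its underside.
- multimeter: Bystander, to be left alone: yellow and black hand multimeter lying on its back, 150 mm long (x) x 75 x 44 mm, loose on the bench to the other side. Origin at the centre of its underside.
There are look-alikes about, which are no part of the job. Leave any blue look-alike of the tray_heatsinks alone. What is shaped like the post_b but purple is not meant.

How it is judged:
By the outcome, as a careful person would: the job done as asked, in the order asked, and still so for the second after the job is handed in, with the robot touching nothing.
It also fails if it takes over 125 s, if anything falls off the work surface, if the arm or the gripper's body presses on something with over 40 N, if the wrist force passes 120 N, or if a joint passes its speed limit or range.

### The arm

A 7-joint arm with a two-finger parallel gripper is mounted at the origin on the work surface. World frame = base frame: x ahead of the robot, y to its left, z up, the work surface at z = 0. Lengths are in m, angles in rad, forces in N, time in s.
With the tool pointing down it reaches from about 0.4 to 0.875 m from the base axis. Payload 19.3 kg.
Tool frame: the origin (TCP) lies at the very end of the fingers, on their centre line; the grasp point (between the pads) lies 19 mm behind it; z points along the fingers, y is the line along which they close (so a half turn about z gives the same grasp; the last joint's range is limited). The gripper opens to 85 mm and grips with 20 to 120 N. Pads are 22 mm wide; open, the fingers measure 114 mm over their backs; the gripper's body (76 mm by 85 mm) begins 54 mm behind the grasp point. The pads swing forward as they close: fully open they stand 13 mm farther back than shut.
Start: joints at [1.124, 0.521, -0.036, 1.599, 0.021, 1.021, -0.113], TCP at [0.23, -0.581, 0.231] pointing down, gripper open.
Joint ranges: [-2.91, 2.91], [-0.3, 2.13], [-1.5, 1.42], [0.17, 2.43], [-1.26, 4.41], [0.16, 1.93], [-2.52, 2.52]. Speed limits (rad/s): [1.89, 1.89, 2.39, 2.39, 3.01, 3.01, 3.01].

### API

Orientations are given as [roll, pitch, yaw] about the fixed x, y, z axes, in that order (R = Rz(yaw) Ry(pitch) Rx(roll)).
In Python, from workcell import bot gives the robot as it stands.
- The arm moves only by the shell command python3 -m crank 'ROWS' [FORCE]. ROWS is a JSON object of lists of equal length, an entry for each row: "travel": the shift along the world's x, y, z in cm, a list of three; "turn": the turn, a rotation vector about the world's x, y, z in degrees, a list of three; "gripper": the closure, from 0 (fully open) to 1 (shut). A call has exactly 5 rows; each row is the pose to reach, as a shift and turn from the pose commanded when the call began; what a row does not reach only later rows make up. A row lasts 1/10 s, in which the tool goes at most 50 mm and 8.59 degrees, less where a joint would pass 70% of its speed; a pose out of reach is approached as far as the arm can. A call with a gripper value outside its range is refused whole. The fingers move at their own pace and stop on an object; FORCE is the grip in N (left out, the last holds). Time passes only in rows, so rows that repeat a pose let the fingers close, or fill a call up. It gives the time, the measured TCP pose, the force, the opening and the grip force at its end, in the units of the state.
- bot.observe(): the state, without advancing time (a new reading comes with each control period).
- bot.grab_frame(name): name is "side" or "top"; returns a dict with "pixels" (384x512x3 uint8, red, green, blue), "fx", "fy", "cx", "cy" (pixels), "dist" ([k1, k2, p1, p2, k3] as OpenCV has them; the pictures are not rectified), "extrinsics" (4x4, takes a point from world to camera coordinates). Camera axes: x right, y down, z forward; pixel columns grow to the right and rows downward; lengths in m; the calibration is good to about 2 mm. A picture is of the moment at which its call begins. There is no depth.
- bot.job_done(): hands the job in; it is judged then, once.
The state is a dict: "clock": time; "qpos": joint angles; "qd": joint speeds; "joint_efforts": joint torques, N m; "position": TCP position; "tool_rot": TCP orientation; "force": force on the tool from outside, world axes, zero at the start; "moment": the same for the moment, N m; "grip_width": finger opening in m; "finger_force": force on a finger pad.
Only numpy, scipy, OpenCV 4.12 (cv2) and the standard library are available. Lean on these libraries where they do the work, as an engineer would, in place of code of your own. Each camera call takes 0.05 s, during which the arm holds its last target. There are 200 camera calls.

## Working session

There is one attempt and no reset: what is moved stays moved. The work goes in short steps, Python scripts to look and compute and a shell command to move; the robot and the scene stay as the last step left them, time stands still between calls to the robot, and variables do not carry over. Pictures are saved under pics/ and viewed, at most 14 in all, crops included, and the job is handed in when it is done.

```bash
mkdir -p pics; ls
python3 - <<'E'
from workcell import bot
import cv2,pickle
s=bot.observe();print(s)
for n in("side","top"):
    f=bot.grab_frame(n);pickle.dump(f,open(f"{n}0.pkl","wb"))
    cv2.imwrite(f"pics/{n}0.png",cv2.resize(f["pixels"][:,:,::-1],(800,600),interpolation=cv2.INTER_CUBIC))
    print(n,f["fx"],f["fy"],f["cx"],f["cy"],f["dist"],f["extrinsics"])
E
```

```text
pics
{'clock': 0.0, 'qpos': array([ 1.12384274,  0.52201405, -0.03633695,  1.59998225,  0.02120577,
        1.02110713, -0.11281611]), 'qd': array([-1.86754851e-04, -8.26122546e-05,  1.19585449e-03,  8.22428958e-04,
        1.33302071e-03,  9.15384663e-04, -1.05646267e-03]), 'joint_efforts': array([-1.63172463e-03, -9.27126145e+01,  1.97983079e+00, -3.69941461e+01,
        1.78298238e-02,  8.38020234e-03, -1.91247926e-05]), 'position': array([ 0.22978863, -0.58087086,  0.23073483]), 'tool_rot': array([-3.14046995e+00,  8.03501450e-05,  3.76738380e-01]), 'force': array([ 0.07022265, -0.49529639,  0.43977324]), 'moment': array([-0.02882458,  0.03394788,  0.00907017]), 'finger_force': 0.0, 'grip_width': 0.08507511221008655}
side 439.3619943354238 439.3619943354238 252.30949578223357 190.7212459626135 [-0.06951012  0.          0.          0.          0.        ] [[-0.92050026 -0.39048117 -0.01427336  0.54810338]
 [-0.2075981   0.51967494 -0.8287587   0.15572248]
 [ 0.33103217 -0.75990948 -0.55942406  1.08944428]
 [ 0.          0.          0.          1.        ]]
top 477.842667715499 477.842667715499 251.0270344683967 192.63359296827016 [-0.14641706  0.          0.          0.          0.        ] [[ 0.02638548 -0.99957528  0.01237164 -0.02555494]
 [-0.99394277 -0.02755357 -0.10638878  0.59048647]
 [ 0.10668448 -0.00948958 -0.99424764  1.39824102]
 [ 0.          0.          0.          1.        ]]
```

View pics/top0.png

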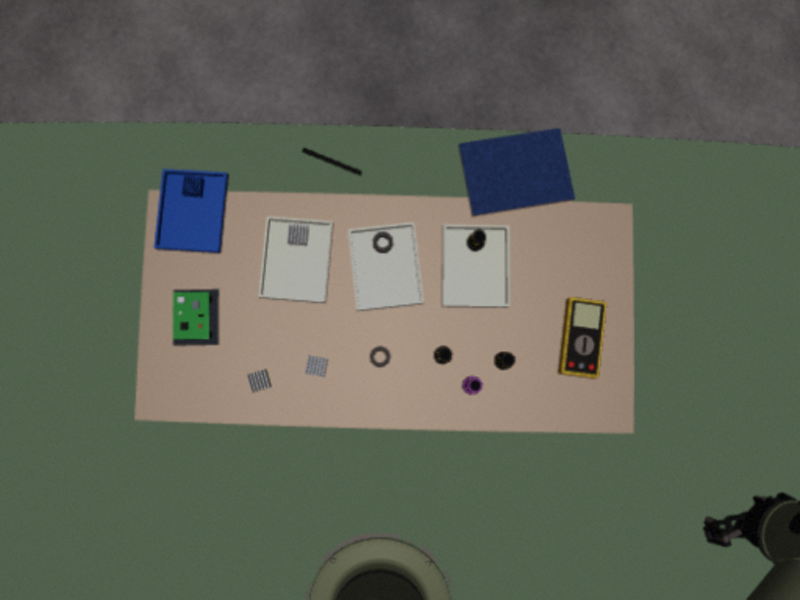

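View pics/side0.png

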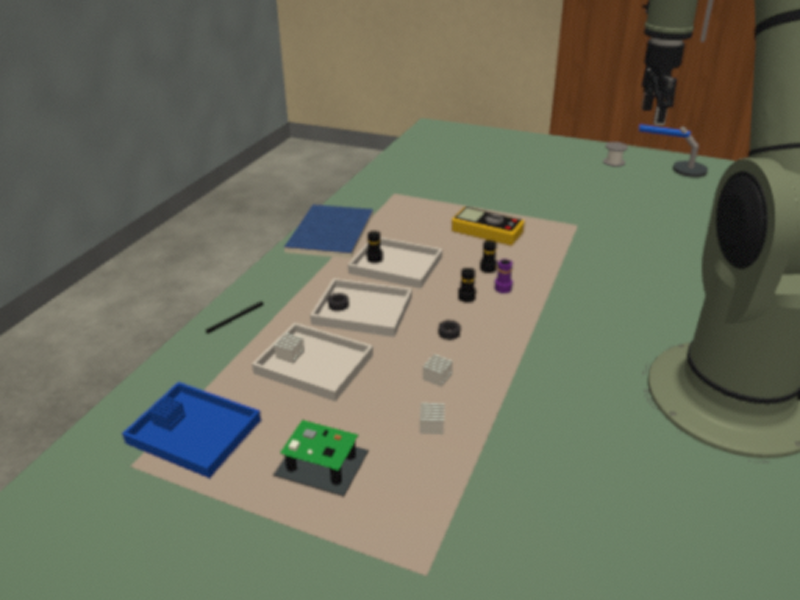

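The top picture (800×600 px) shows:
- **Heat sinks:** (259,380) and (317,366).
- **Ring:** (380,356).
- **Black posts:** (443,355) and (504,360).
- **Purple post, to be left alone:** (472,385).
- **Grey trays:** heat sinks (297,260), ferrites (386,266), posts (475,266).
- **Blue look-alike tray, to be left alone:** (192,211).

The side view agrees: black posts at (468,285) and (489,257), purple at (505,276). I take the black ones, because the description says black with a yellow ring.

Run:
```python
import cv2,pickle,numpy as np
def up(im,x0,x1,y0,y1,k): return cv2.resize(im[y0:y1,x0:x1,::-1],None,fx=k,fy=k,interpolation=cv2.INTER_CUBIC)
T=pickle.load(open("top0.pkl","rb"))["pixels"];S=pickle.load(open("side0.pkl","rb"))["pixels"]
cv2.imwrite("pics/topc.png",up(T,150,340,135,260,4))
cv2.imwrite("pics/sidec.png",up(S,155,345,140,285,4))
```

```text
(no output)
```

View pics/topc.png

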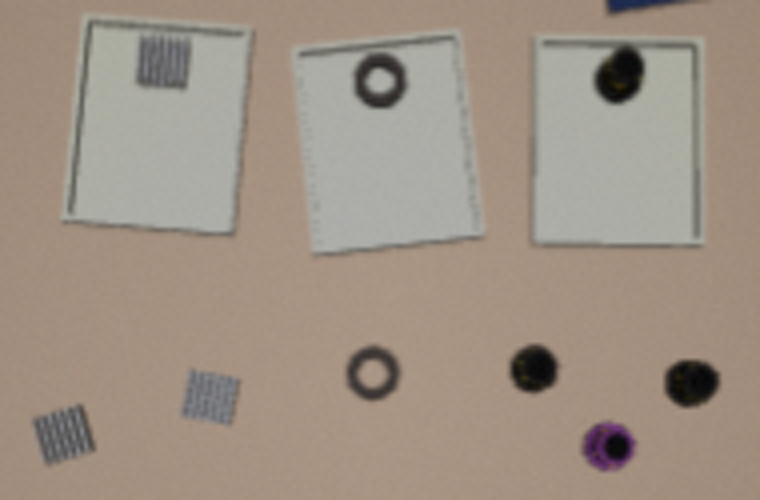

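View pics/sidec.png

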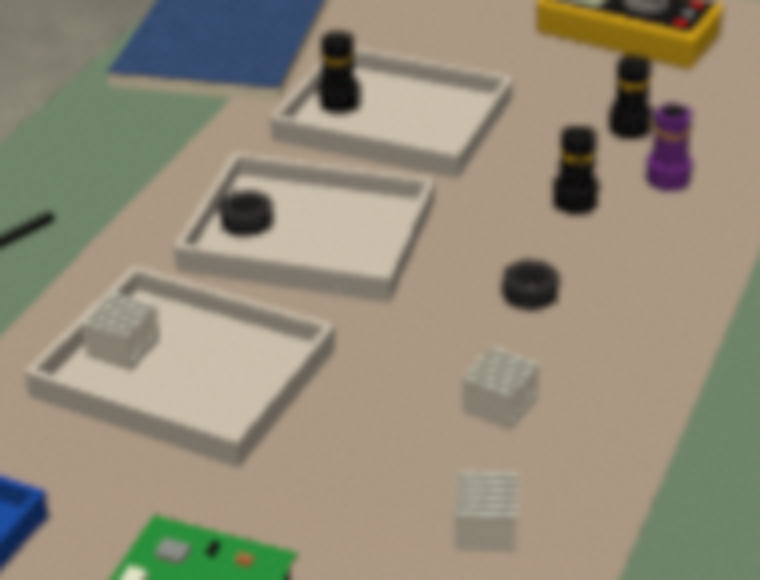

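The crops confirm two black posts with yellow rings, at top-crop (534,368) and (691,383), with the purple look-alike separate at (609,446). Next I fit part models to both views.

```bash
cat > vis.py <<'E'
import cv2,pickle,numpy as np
from scipy.optimize import minimize
from scipy.spatial import ConvexHull
K=6
def cyl(r,z0,z1):
    a=np.linspace(0,2*np.pi,40,endpoint=False)
    return np.vstack([np.c_[r*np.cos(a),r*np.sin(a),0*a+z] for z in(z0,z1)])
def box(a,b,z0,z1,cx=0): return np.array([[cx+i*a/2,j*b/2,z] for i in(-1,1) for j in(-1,1) for z in(z0,z1)])
post=[cyl(.018,0,.02),cyl(.014,.02,.062)]
def sh(parts,dx,dz): return [p+[dx,0,dz] for p in parts]
hs=[box(.036,.036,0,.03)]; ring=[cyl(.02,0,.016)]
tray=lambda s:[box(.16,.13,0,.022)]+sh(s,.048,.005)
def proj(f,P):
    E=np.array(f["extrinsics"]);Kc=np.array([[f["fx"],0,f["cx"]],[0,f["fy"],f["cy"]],[0,0,1.]])
    return cv2.projectPoints(P,cv2.Rodrigues(E[:3,:3])[0],E[:3,3],Kc,np.array(f["dist"],float))[0][:,0]
def place(P,v):
    x,y,z,w=v;c,s=np.cos(w),np.sin(w)
    return P@np.array([[c,-s,0],[s,c,0],[0,0,1]]).T+[x,y,z]
def sil(f,parts,v,win):
    x0,x1,y0,y1=win;m=np.zeros(((y1-y0)*K,(x1-x0)*K),np.uint8)
    for p in parts:
        q=(proj(f,place(p,v))-[x0,y0]+.5)*K-.5
        cv2.fillConvexPoly(m,cv2.convexHull(np.round(q*16).astype(np.int32)),1,shift=4)
    return m
def mask(f,win,pt,thr,bg=None):
    x0,x1,y0,y1=win
    im=cv2.resize(f["pixels"][y0:y1,x0:x1],None,fx=K,fy=K,interpolation=cv2.INTER_CUBIC)
    lab=cv2.cvtColor(im,cv2.COLOR_RGB2LAB).astype(float)
    if bg is None: bg=np.median(lab.reshape(-1,3),0)
    d=lab-bg
    m=((np.hypot(np.hypot(.5*d[...,0],d[...,1]*2),d[...,2]*2)>thr)).astype(np.uint8)
    m=cv2.morphologyEx(m,cv2.MORPH_CLOSE,np.ones((9,9)))
    m=cv2.morphologyEx(m,cv2.MORPH_OPEN,np.ones((7,7)))
    n,l,st,_=cv2.connectedComponentsWithStats(m)
    k=1+np.argmax(st[1:,4]) if pt is None else l[int((pt[1]-y0)*K),int((pt[0]-x0)*K)]
    m=(l==k).astype(np.uint8)
    c,_=cv2.findContours(m,cv2.RETR_EXTERNAL,cv2.CHAIN_APPROX_NONE)
    return cv2.drawContours(m*0,c,-1,1,-1)
def fit(frames,wins,masks,parts,v0,yaws=(0,),z=True):
    def cost(v):
        c=0
        for f,w,m in zip(frames,wins,masks):
            s=sil(f,parts,v,w);c+=np.sum(s!=m)/np.sum(m)
        return c
    best=None
    for a in yaws:
        r=minimize(cost,[*v0,a],method="Nelder-Mead",options=dict(initial_simplex=np.array([[*v0,a]]+[[v0[0]+dx,v0[1]+dy,v0[2]+dz,a+da] for dx,dy,dz,da in((.01,0,0,0),(0,.01,0,0),(0,0,.008,0),(0,0,0,.15))]),xatol=1e-5,fatol=1e-5,maxiter=300))
        if best is None or r.fun<best.fun:best=r
    return best
def ray(f,uv,z):
    E=np.array(f["extrinsics"]);Kc=np.array([[f["fx"],0,f["cx"]],[0,f["fy"],f["cy"]],[0,0,1.]])
    n=cv2.undistortPoints(np.array([[uv]],float),Kc,np.array(f["dist"],float))[0,0]
    d=E[:3,:3].T@[n[0],n[1],1];o=-E[:3,:3].T@E[:3,3]
    return o+d*(z-o[2])/d[2]
E
cat > m1.py <<'E'
from vis import *
T=pickle.load(open("top0.pkl","rb"));S=pickle.load(open("side0.pkl","rb"))
# top px (800 scale), side px (800 scale)
obj=dict(post_1=((443,355),(468,288),post,16,22),post_2=((504,360),(489,260),post,16,22),
 hs_1=((259,380),(432,420),hs,16,9),hs_2=((317,366),(437,369),hs,16,9),ring=((380,347),(449,330),ring,16,14),
 tray_p=((485,280),(400,262),tray(post),45,12),tray_h=((297,270),(315,362),tray(hs),48,12),tray_f=((386,280),(365,306),tray(ring),45,12))
vis=[]
for n,(t,s,p,h,thr) in obj.items():
    ws=[];ms=[]
    for f,q in((T,t),(S,s)):
        u=np.array(q)/1.5625;hh=h+(6 if f is S else 0)
        w=(int(u[0]-hh),int(u[0]+hh),int(u[1]-hh),int(u[1]+hh))
        patch=cv2.cvtColor(T["pixels"][215:255,90:380] if f is T else S["pixels"][225:262,240:265],cv2.COLOR_RGB2LAB)
        bg=np.median(patch.reshape(-1,3).astype(float),0)
        ws.append(w);ms.append(mask(f,w,u if n!="ring" or f is S else u,thr,bg))
    v0=ray(T,np.array(t)/1.5625,0.01)
    sy="hs_" in n
    r=fit((T,S),ws,ms,p,v0,np.radians([-40,-20,0,20,40]) if sy else ([-.1,.1] if "tray" in n else [0]))
    print(n,np.round(r.x[:3]*1000,1),"yaw",round(np.degrees(r.x[3]),1),"cost",round(r.fun,3))
    for f,w,m in zip((T,S),ws,ms):
        im=cv2.resize(f["pixels"][w[2]:w[3],w[0]:w[1],::-1],None,fx=K,fy=K).copy()
        for mm,c in((m,(0,0,255)),(sil(f,p,r.x,w),(0,255,0))):
            cv2.drawContours(im,cv2.findContours(mm,0,1)[0],-1,c,1)
        vis.append(cv2.resize(im,(200,150)))
cv2.imwrite("pics/fit1.png",np.vstack([np.hstack(vis[i:i+4]) for i in range(0,16,4)]))
E
python3 m1.py
```

```text
post_1 [ 491.  -109.8   -2.3] yaw 13.6 cost 0.164
post_2 [ 484.  -226.2    8.7] yaw 4.8 cost 0.826
hs_1 [431.6 243.1  -2.1] yaw 19.9 cost 0.125
hs_2 [463.1 133.4  -2.4] yaw 81.8 cost 0.155
ring [485.2  12.4  -2.1] yaw 25.4 cost 0.173
tray_p [ 667.4 -171.    -4.9] yaw 0.4 cost 0.086
tray_h [670.6 182.3  -5.4] yaw -3.1 cost 0.063
tray_f [661.7   6.3  -5.7] yaw 8.1 cost 0.086
```

View pics/fit1.png

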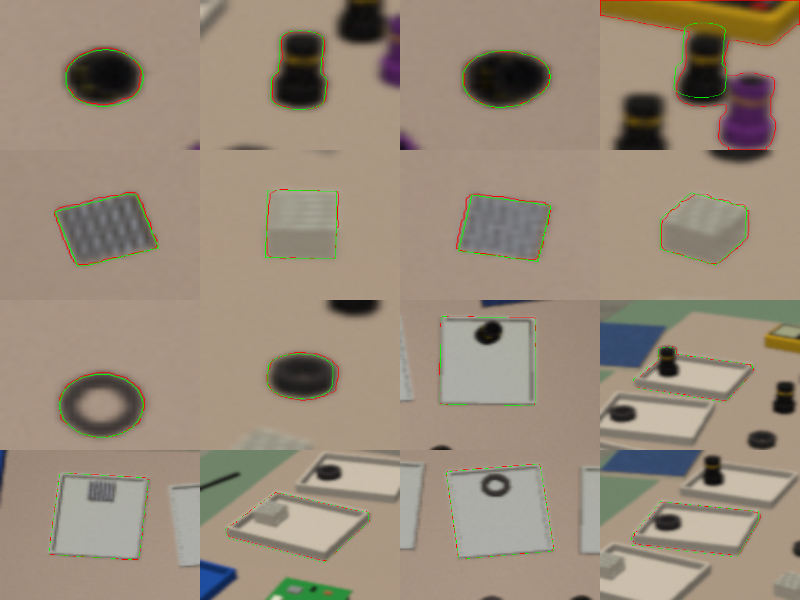

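The fits agree with heights near zero. Only post_2's mask was contaminated in the side view, so I refit it with a darkness mask, compare against top-only fits at z=0, and locate the purple post.

```bash
cat > m2.py <<'E'
from vis import *
T=pickle.load(open("top0.pkl","rb"));S=pickle.load(open("side0.pkl","rb"))
def dm(f,w,u):
    im=cv2.resize(f["pixels"][w[2]:w[3],w[0]:w[1]],None,fx=K,fy=K,interpolation=cv2.INTER_CUBIC).astype(int)
    m=((im[...,0]-0<85)&(im[...,2]<60)).astype(np.uint8)
    m=cv2.morphologyEx(m,cv2.MORPH_CLOSE,np.ones((25,25)))
    l=cv2.connectedComponents(m)[1];m=(l==l[int((u[1]-w[2])*K),int((u[0]-w[0])*K)]).astype(np.uint8)
    return m
for n,t,s in(("post_1",(443,355),(468,288)),("post_2",(504,360),(489,260))):
    t=np.array(t)/1.5625;s=np.array(s)/1.5625
    wt=(int(t[0]-15),int(t[0]+15),int(t[1]-15),int(t[1]+15));ws=(int(s[0]-12),int(s[0]+12),int(s[1]-14),int(s[1]+16))
    r=fit((T,S),(wt,ws),(dm(T,wt,t),dm(S,ws,s)),post,ray(T,t,.03))
    print(n,np.round(r.x[:3]*1000,1),round(r.fun,3))
print("purple top",ray(T,np.array((476,385))/1.5625,.062),"side foot",ray(S,np.array((503,284))/1.5625,.01))
E
python3 m2.py; sed -e 's/r=fit((T,S),ws,ms,p,v0,/v0[2]=0;r=fit0((T,),ws,ms,p,v0,/' -e '/cv2.imwrite/d' m1.py > m3.py; sed -i '1a def fit0(fr,w,m,p,v0,ys):\n    class R:pass\n    c=lambda v:np.sum(sil(fr[0],p,[v[0],v[1],0,v[2]],w[0])!=m[0])/np.sum(m[0])\n    b=min((minimize(c,[v0[0],v0[1],a],method="Nelder-Mead",options=dict(initial_simplex=[[v0[0],v0[1],a],[v0[0]+.01,v0[1],a],[v0[0],v0[1]+.01,a],[v0[0],v0[1],a+.15]])) for a in ys),key=lambda r:r.fun)\n    b.x=np.array([b.x[0],b.x[1],0,b.x[2]]);return b' m3.py; python3 m3.py
```

```text
post_1 [ 491.8 -110.6   -0.5] 0.461
post_2 [ 483.1 -227.5    1.2] 0.435
purple top [ 0.43481395 -0.16931621  0.062     ] side foot [ 0.4319204  -0.16430909  0.01      ]
post_1 [ 492.  -109.1    0. ] yaw 4.5 cost 0.037
post_2 [ 484.4 -227.5    0. ] yaw 4.6 cost 0.028
hs_1 [432.5 243.    0. ] yaw 18.3 cost 0.055
hs_2 [463.9 134.1   0. ] yaw -7.9 cost 0.055
ring [485.8  12.3   0. ] yaw 22.0 cost 0.045
tray_p [ 667.4 -170.2    0. ] yaw 0.4 cost 0.01
tray_h [670.2 181.6   0. ] yaw -3.1 cost 0.009
tray_f [661.5   6.5   0. ] yaw 7.9 cost 0.007
```

```bash
python3 -m crank '{"travel":[[1.5,2,0],[4,5.5,0],[6.5,9,0],[9,12.5,0],[11.5,16,0]],"turn":[[0,0,4],[0,0,11],[0,0,18],[0,0,25],[0,0,32]],"gripper":[0,0,0,0,0]}' 30; python3 -m crank '{"travel":[[2.5,3.5,0],[5,7,0],[7.5,10.5,0],[10,14,0],[12.5,17,-1]],"turn":[[0,0,7],[0,0,14],[0,0,21],[0,0,28],[0,0,34]],"gripper":[0,0,0,0,0]}' 30
```

```text
clock: 0.6
position: [0.3456, -0.4195, 0.2312]
tool_rot: [-3.141, 0.0, 0.94]
force: [1.1, -0.7, -0.1]
grip_width: 0.0855
finger_force: 0.0
clock: 1.1
position: [0.4712, -0.2494, 0.2221]
tool_rot: [3.14, 0.001, 1.534]
force: [0.3, -0.7, -0.8]
grip_width: 0.0854
finger_force: 0.0
```

```bash
python3 -m crank '{"travel":[[1.0,1.8,0],[1.4,2.3,-3],[1.4,2.3,-7],[1.4,2.3,-10],[1.4,2.3,-11]],"turn":[[0,0,2],[0,0,2],[0,0,2],[0,0,2],[0,0,2]],"gripper":[0,0,0,0,0]}'
python3 - <<'E'
from workcell import bot
import cv2,pickle
for i in range(3): print(bot.observe()["position"],bot.observe()["tool_rot"])
ims=[]
for n,(a,b,c,d) in dict(side=(240,384,60,200),top=(230,374,130,270)).items():
    f=bot.grab_frame(n);ims.append(cv2.resize(f["pixels"][c:d,a:b,::-1],(400,390),interpolation=cv2.INTER_CUBIC))
cv2.imwrite("pics/a1.png",cv2.hconcat(ims)); print(bot.observe()["position"])
E
```

```text
clock: 1.6
position: [0.4824, -0.2279, 0.1088]
tool_rot: [-3.138, -0.001, 1.563]
force: [-0.8, -0.6, 1.1]
grip_width: 0.0851
finger_force: 0.0
[ 0.48235153 -0.22792599  0.1087754 ] [-3.13775394e+00 -1.36650037e-03  1.56275923e+00]
[ 0.48235153 -0.22792599  0.1087754 ] [-3.13775394e+00 -1.36650037e-03  1.56275923e+00]
[ 0.48235153 -0.22792599  0.1087754 ] [-3.13775394e+00 -1.36650037e-03  1.56275923e+00]
[ 0.48332986 -0.22812616  0.11061716]
```

View pics/a1.png

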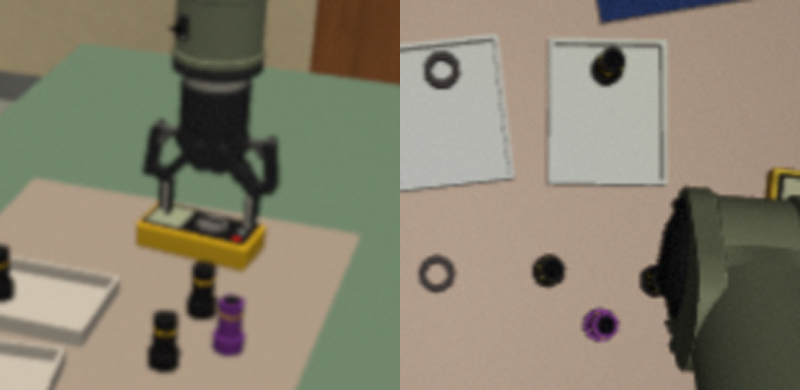

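The open gripper stands centred over the right-hand black post (side (203,290)), clear of the purple one (side (229,325)). Descend and grip.

```bash
python3 -m crank '{"travel":[[0,0,-2.5],[0,0,-5],[0,0,-7.5],[0,0,-8.4],[0,0,-8.4]],"turn":[[0,0,0],[0,0,0],[0,0,0],[0,0,0],[0,0,0]],"gripper":[0,0,0,0,0]}' 30;python3 -m crank '{"travel":[[0,0,0],[0,0,0],[0,0,0],[0,0,0],[0,0,0]],"turn":[[0,0,0],[0,0,0],[0,0,0],[0,0,0],[0,0,0]],"gripper":[1,1,1,1,1]}' 30;python3 -m crank '{"travel":[[0,0,0],[0,0,0],[0,0,0],[0,0,0],[0,0,0]],"turn":[[0,0,0],[0,0,0],[0,0,0],[0,0,0],[0,0,0]],"gripper":[1,1,1,1,1]}' 30
```

```text
clock: 2.2
position: [0.4841, -0.2283, 0.0277]
tool_rot: [-3.141, 0.0, 1.563]
force: [-0.0, 0.0, 0.2]
grip_width: 0.0854
finger_force: 0.0
clock: 2.7
position: [0.4841, -0.2284, 0.0279]
tool_rot: [3.141, 0.0, 1.563]
force: [-1.6, 0.9, 9.1]
grip_width: 0.0267
finger_force: 29.8
clock: 3.2
position: [0.4841, -0.2284, 0.0279]
tool_rot: [3.141, 0.001, 1.564]
force: [-1.6, 0.1, 10.5]
grip_width: 0.0263
finger_force: 29.8
```

```bash
python3 -m crank '{"travel":[[0,0,1.5],[0,0,4],[0,0,6.5],[0,0,8],[0,0,8]],"turn":[[0,0,0],[0,0,0],[0,0,0],[0,0,0],[0,0,0]],"gripper":[1,1,1,1,1]}' 30;python3 -m crank '{"travel":[[2,0.3,0],[6,1,0],[10,1.6,0],[14,2.2,0],[16.3,2.5,0]],"turn":[[0,0,0],[0,0,0],[0,0,0],[0,0,0],[0,0,0]],"gripper":[1,1,1,1,1]}' 30;python3 -m crank '{"travel":[[0,0,0],[0,0,-1.5],[0,0,-3.5],[0,0,-5],[0,0,-5.5]],"turn":[[0,0,0],[0,0,0],[0,0,0],[0,0,0],[0,0,0]],"gripper":[1,1,1,1,1]}' 30
python3 - <<'E'
from workcell import bot
import cv2
f=bot.grab_frame("side");cv2.imwrite("pics/a2.png",cv2.resize(f["pixels"][100:250,190:350,::-1],(640,600),interpolation=cv2.INTER_CUBIC))
E
```

```text
clock: 3.7
position: [0.4849, -0.2286, 0.11]
tool_rot: [3.138, 0.001, 1.563]
force: [-0.3, 0.2, -1.4]
grip_width: 0.0268
finger_force: 29.9
clock: 4.2
position: [0.6492, -0.2016, 0.1068]
tool_rot: [3.141, -0.001, 1.565]
force: [-1.4, 0.4, -1.3]
grip_width: 0.0262
finger_force: 30.0
clock: 4.7
position: [0.6451, -0.2033, 0.0499]
tool_rot: [-3.138, -0.001, 1.563]
force: [-0.6, 0.4, -1.6]
grip_width: 0.0261
finger_force: 30.0
```

View pics/a2.png

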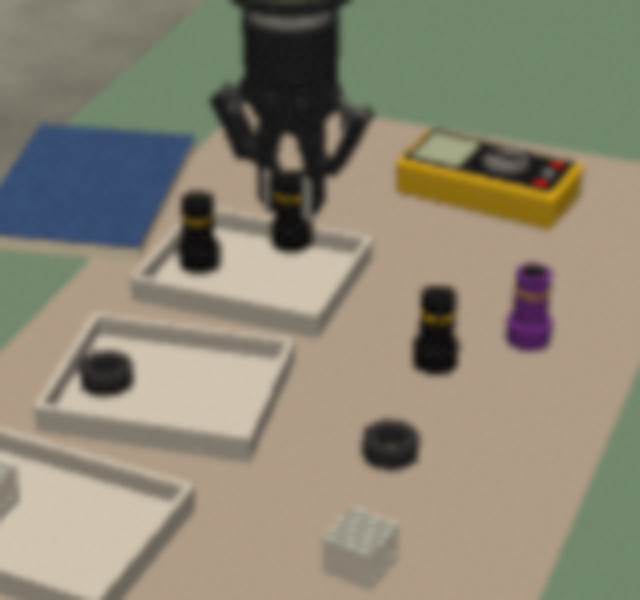

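The post hangs upright in the gripper at (290,210) over the posts tray, beside the sample. Lower it gently until contact.

```bash
python3 -m crank '{"travel":[[0,0,-0.6],[0,0,-1.2],[0,0,-1.6],[0,0,-1.8],[0,0,-1.9]],"turn":[[0,0,0],[0,0,0],[0,0,0],[0,0,0],[0,0,0]],"gripper":[1,1,1,1,1]}' 30; python3 -m crank '{"travel":[[0,0,0],[0,0,0],[0,0,-0.1],[0,0,-0.1],[0,0,-0.1]],"turn":[[0,0,0],[0,0,0],[0,0,0],[0,0,0],[0,0,0]],"gripper":[1,1,1,1,1]}' 30
```

```text
clock: 5.25
position: [0.647, -0.2031, 0.0332]
tool_rot: [-3.142, 0.0, 1.564]
force: [-0.3, -0.5, -0.1]
grip_width: 0.0265
finger_force: 30.0
clock: 5.75
position: [0.6472, -0.2032, 0.0329]
tool_rot: [3.141, 0.0, 1.563]
force: [-2.4, -0.5, 6.2]
grip_width: 0.0265
finger_force: 30.9
```

```bash
python3 -m crank '{"travel":[[0,0,0],[0,0,0],[0,0,0],[0,0,0],[0,0,0]],"turn":[[0,0,0],[0,0,0],[0,0,0],[0,0,0],[0,0,0]],"gripper":[0.6,0.4,0.4,0.4,0.4]}' 30; python3 -m crank '{"travel":[[0,0,1],[0,0,3],[0,0,6],[0,0,9],[0,0,10]],"turn":[[0,0,0],[0,0,0],[0,0,0],[0,0,0],[0,0,0]],"gripper":[0.4,0.4,0.4,0.4,0.4]}' 30
```

```text
clock: 6.25
position: [0.6469, -0.2032, 0.0322]
tool_rot: [-3.142, 0.0, 1.564]
force: [1.0, 0.7, -0.5]
grip_width: 0.0516
finger_force: 0.0
clock: 6.75
position: [0.6483, -0.2034, 0.1363]
tool_rot: [3.137, 0.001, 1.563]
force: [0.3, 0.4, -0.3]
grip_width: 0.0512
finger_force: 0.0
```

```bash
python3 -m crank '{"travel":[[-2,1.2,0],[-6,3.6,0],[-10,6,0],[-14,8.4,0],[-15.6,9.4,0]],"turn":[[0,0,0],[0,0,0],[0,0,0],[0,0,0],[0,0,0]],"gripper":[0.2,0,0,0,0]}' 30; python3 -m crank '{"travel":[[0,0,-1],[0,0,-4],[0,0,-7],[0,0,-9.5],[0,0,-10.4]],"turn":[[0,0,0],[0,0,0],[0,0,0],[0,0,0],[0,0,0]],"gripper":[0,0,0,0,0]}' 30;  python3 -m crank '{"travel":[[0,0,0],[0,0,0],[0,0,0],[0,0,0],[0,0,0]],"turn":[[0,0,0],[0,0,0],[0,0,0],[0,0,0],[0,0,0]],"gripper":[0,1,1,1,1]}' 30; python3 -m crank '{"travel":[[0,0,0],[0,0,0],[0,0,0],[0,0,0],[0,0,0]],"turn":[[0,0,0],[0,0,0],[0,0,0],[0,0,0],[0,0,0]],"gripper":[1,1,1,1,1]}' 30
```

```text
clock: 7.25
position: [0.4876, -0.1076, 0.1327]
tool_rot: [-3.14, 0.0, 1.565]
force: [0.5, -0.0, -0.8]
grip_width: 0.0857
finger_force: 0.0
clock: 7.75
position: [0.4904, -0.1092, 0.0261]
tool_rot: [-3.139, -0.0, 1.564]
force: [-0.3, -0.6, 1.1]
grip_width: 0.0855
finger_force: 0.0
clock: 8.25
position: [0.4912, -0.1093, 0.0289]
tool_rot: [3.141, 0.0, 1.563]
force: [-2.0, 0.4, 0.0]
grip_width: 0.028
finger_force: 0.2
clock: 8.75
position: [0.4912, -0.1093, 0.0288]
tool_rot: [3.141, 0.0, 1.563]
force: [-1.5, -0.5, 7.9]
grip_width: 0.0269
finger_force: 31.7
```

```bash
python3 -m crank '{"travel":[[0,0,1.5],[0,0,4],[0,0,6.5],[0,0,8],[0,0,8]],"turn":[[0,0,0],[0,0,0],[0,0,0],[0,0,0],[0,0,0]],"gripper":[1,1,1,1,1]}' 30;python3 -m crank '{"travel":[[2,-0.3,0],[6,-1,0],[10,-1.9,0],[14,-2.7,0],[15.6,-3,0]],"turn":[[0,0,0],[0,0,0],[0,0,0],[0,0,0],[0,0,0]],"gripper":[1,1,1,1,1]}' 30;python3 -m crank '{"travel":[[0,0,0],[0,0,-1.5],[0,0,-3.5],[0,0,-5],[0,0,-5.5]],"turn":[[0,0,0],[0,0,0],[0,0,0],[0,0,0],[0,0,0]],"gripper":[1,1,1,1,1]}' 30;python3 -m crank '{"travel":[[0,0,-0.6],[0,0,-1.2],[0,0,-1.6],[0,0,-1.8],[0,0,-1.9]],"turn":[[0,0,0],[0,0,0],[0,0,0],[0,0,0],[0,0,0]],"gripper":[1,1,1,1,1]}' 30; python3 -m crank '{"travel":[[0,0,0],[0,0,0],[0,0,-0.1],[0,0,-0.1],[0,0,-0.1]],"turn":[[0,0,0],[0,0,0],[0,0,0],[0,0,0],[0,0,0]],"gripper":[1,1,1,1,1]}' 30
```

```text
clock: 9.25
position: [0.4919, -0.1095, 0.1102]
tool_rot: [3.138, 0.001, 1.563]
force: [-0.2, 0.5, -1.3]
grip_width: 0.0264
finger_force: 31.0
clock: 9.75
position: [0.6493, -0.1397, 0.107]
tool_rot: [3.141, -0.0, 1.563]
force: [-1.3, 0.6, -1.4]
grip_width: 0.0265
finger_force: 30.9
clock: 10.25
position: [0.6453, -0.1389, 0.0509]
tool_rot: [-3.138, -0.0, 1.564]
force: [-0.9, -0.4, -0.8]
grip_width: 0.0264
finger_force: 30.9
clock: 10.75
position: [0.647, -0.1392, 0.0343]
tool_rot: [3.141, 0.0, 1.564]
force: [-0.1, 0.4, -0.8]
grip_width: 0.0266
finger_force: 30.9
clock: 11.25
position: [0.6472, -0.1392, 0.0339]
tool_rot: [3.141, 0.0, 1.564]
force: [-2.3, -0.3, 7.1]
grip_width: 0.026
finger_force: 31.8
```

```bash
python3 -m crank '{"travel":[[0,0,0],[0,0,0],[0,0,0],[0,0,0],[0,0,0]],"turn":[[0,0,0],[0,0,0],[0,0,0],[0,0,0],[0,0,0]],"gripper":[0.6,0.4,0.4,0.4,0.4]}' 30; python3 -m crank '{"travel":[[0,0,1],[0,0,3],[0,0,6],[0,0,9],[0,0,10]],"turn":[[0,0,0],[0,0,0],[0,0,0],[0,0,0],[0,0,0]],"gripper":[0.4,0.4,0.4,0.4,0.4]}' 30; python3 -m crank '{"travel":[[-2,2,0],[-5.3,5,0],[-8.6,8,0],[-12,11.2,0],[-15,14,0]],"turn":[[0,0,0],[0,0,0],[0,0,0],[0,0,0],[0,0,0]],"gripper":[0.2,0.2,0.2,0.2,0.2]}' 30; python3 -m crank '{"travel":[[-1.2,1.2,0],[-1.2,1.2,-3],[-1.2,1.2,-7],[-1.2,1.2,-10],[-1.2,1.2,-11.5]],"turn":[[0,0,0],[0,0,0],[0,0,0],[0,0,0],[0,0,0]],"gripper":[0.2,0.2,0.2,0.2,0.2]}' 30
python3 - <<'E'
from workcell import bot
import cv2
f=bot.grab_frame("side");cv2.imwrite("pics/a3.png",cv2.resize(f["pixels"][100:250,190:350,::-1],(640,600),interpolation=cv2.INTER_CUBIC)); print(bot.observe())
E
```

```text
clock: 11.75
position: [0.6469, -0.1392, 0.0332]
tool_rot: [-3.142, -0.0, 1.564]
force: [-0.2, -0.0, 0.5]
grip_width: 0.0512
finger_force: 0.0
clock: 12.25
position: [0.6483, -0.1393, 0.1372]
tool_rot: [3.137, 0.001, 1.563]
force: [-0.7, 0.1, -0.5]
grip_width: 0.0511
finger_force: 0.0
clock: 12.75
position: [0.4951, 0.002, 0.1336]
tool_rot: [3.142, 0.0, 1.564]
force: [1.3, 0.7, 0.3]
grip_width: 0.0683
finger_force: 0.0
clock: 13.25
position: [0.4843, 0.0126, 0.0162]
tool_rot: [-3.139, 0.0, 1.564]
force: [0.9, -0.4, 0.2]
grip_width: 0.0684
finger_force: 0.0
{'clock': 13.3, 'qpos': array([ 0.06757525,  0.68000274, -0.28598176,  2.08941288,  0.43660083,
        0.43216591, -0.56563238]), 'qd': array([ 0.0236621 , -0.05556083, -0.03495313, -0.00778508, -0.04198523,
        0.0772233 ,  0.03722634]), 'joint_efforts': array([  1.40268099, -99.69232321,  -4.10868153, -18.52078021,
        -0.2868793 ,   0.5748526 ,   0.30512765]), 'position': array([0.48380626, 0.0127075 , 0.01510326]), 'tool_rot': array([-3.13809945e+00,  2.99755772e-04,  1.56379019e+00]), 'force': array([-2.43184977, -0.23761604, -2.72349161]), 'moment': array([-0.00425887,  0.19786793,  0.03559235]), 'finger_force': 0.0, 'grip_width': 0.06845966112057744}
```

View pics/a3.png

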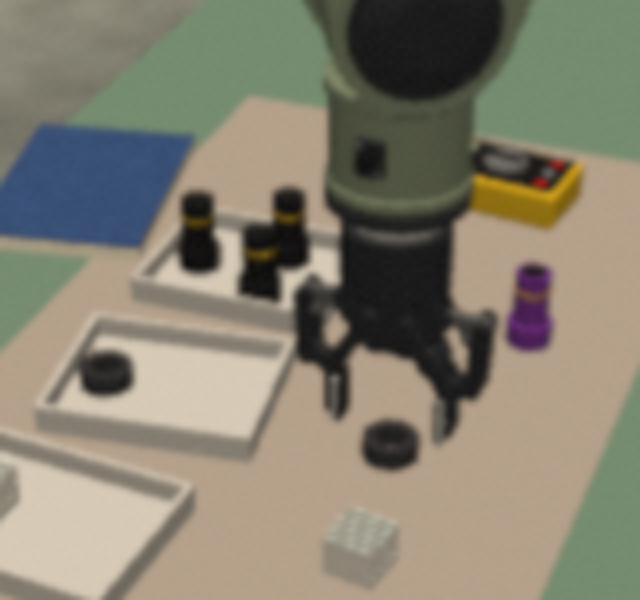

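Both black posts stand upright in the posts tray at (262,262) and (290,225). The gripper straddles the ring, with tips at (337,412) and (443,435) and the ring at (390,445). Go lower and close.

```bash
python3 -m crank '{"travel":[[0,0,-0.4],[0,0,-0.8],[0,0,-1.1],[0,0,-1.2],[0,0,-1.2]],"turn":[[0,0,0],[0,0,0],[0,0,0],[0,0,0],[0,0,0]],"gripper":[0.2,0.2,0.2,0.2,0.2]}' 25; python3 -m crank '{"travel":[[0,0,0],[0,0,0],[0,0,0],[0,0,0],[0,0,0]],"turn":[[0,0,0],[0,0,0],[0,0,0],[0,0,0],[0,0,0]],"gripper":[0.5,1,1,1,1]}' 25; python3 -m crank '{"travel":[[0,0,0],[0,0,0],[0,0,0],[0,0,0],[0,0,0]],"turn":[[0,0,0],[0,0,0],[0,0,0],[0,0,0],[0,0,0]],"gripper":[1,1,1,1,1]}' 25
```

```text
clock: 13.8
position: [0.4852, 0.0128, 0.0066]
tool_rot: [3.141, -0.0, 1.563]
force: [1.1, -0.4, 0.2]
grip_width: 0.0681
finger_force: 0.0
clock: 14.3
position: [0.4851, 0.0128, 0.0067]
tool_rot: [3.141, 0.0, 1.564]
force: [-2.2, -1.2, 10.8]
grip_width: 0.0396
finger_force: 23.9
clock: 14.8
position: [0.4851, 0.0128, 0.0067]
tool_rot: [3.141, 0.0, 1.564]
force: [-2.9, -0.8, 9.8]
grip_width: 0.0395
finger_force: 23.9
```

```bash
python3 -m crank '{"travel":[[0,0,1],[0,0,3],[0,0,5],[0,0,6],[0,0,6]],"turn":[[0,0,0],[0,0,0],[0,0,0],[0,0,0],[0,0,0]],"gripper":[1,1,1,1,1]}' 25;python3 -m crank '{"travel":[[2,-0.2,0],[6,-0.4,0],[10,-0.7,0],[13.5,-0.9,0],[15.2,-1,0]],"turn":[[0,0,0],[0,0,2],[0,0,4],[0,0,6],[0,0,8]],"gripper":[1,1,1,1,1]}' 25;python3 -m crank '{"travel":[[0,0,0],[0,0,-1],[0,0,-2.5],[0,0,-3.5],[0,0,-4]],"turn":[[0,0,0],[0,0,0],[0,0,0],[0,0,0],[0,0,0]],"gripper":[1,1,1,1,1]}' 25
python3 - <<'E'
from workcell import bot
import cv2
f=bot.grab_frame("side");cv2.imwrite("pics/a4.png",cv2.resize(f["pixels"][100:250,190:350,::-1],(640,600),interpolation=cv2.INTER_CUBIC))
E
```

```text
clock: 15.3
position: [0.4857, 0.0127, 0.0676]
tool_rot: [3.139, -0.0, 1.563]
force: [0.4, 0.6, -1.1]
grip_width: 0.0392
finger_force: 25.3
clock: 15.8
position: [0.639, 0.0025, 0.065]
tool_rot: [3.142, -0.0, 1.704]
force: [-1.0, -0.2, -0.6]
grip_width: 0.0392
finger_force: 25.4
clock: 16.3
position: [0.6358, 0.0029, 0.0245]
tool_rot: [-3.139, -0.0, 1.703]
force: [-1.0, -0.5, -0.9]
grip_width: 0.0393
finger_force: 25.4
```

View pics/a4.png

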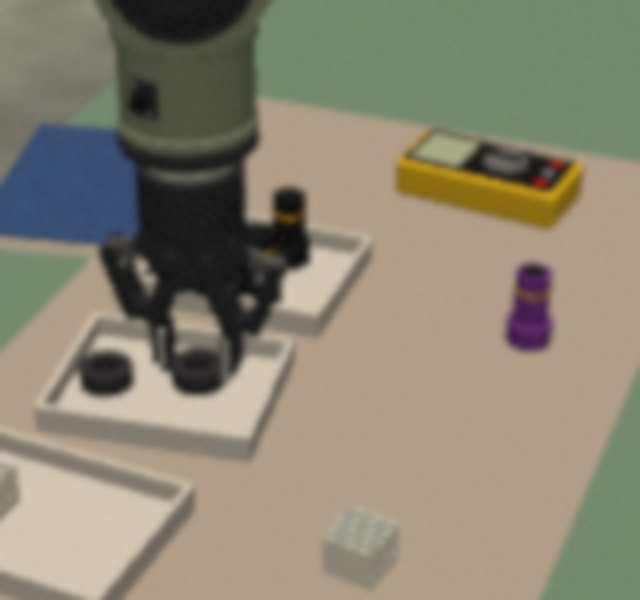

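The ring is held level at (198,370), over the ferrite tray floor beside its sample. Lower it to contact.

```bash
python3 -m crank '{"travel":[[0,0,-0.5],[0,0,-1.0],[0,0,-1.3],[0,0,-1.4],[0,0,-1.4]],"turn":[[0,0,0],[0,0,0],[0,0,0],[0,0,0],[0,0,0]],"gripper":[1,1,1,1,1]}' 25; python3 -m crank '{"travel":[[0,0,0],[0,0,-0.1],[0,0,-0.1],[0,0,-0.2],[0,0,-0.2]],"turn":[[0,0,0],[0,0,0],[0,0,0],[0,0,0],[0,0,0]],"gripper":[1,1,1,1,1]}' 25
```

```text
clock: 16.85
position: [0.637, 0.0028, 0.0123]
tool_rot: [3.142, -0.0, 1.703]
force: [-0.1, 0.0, -1.2]
grip_width: 0.0391
finger_force: 25.4
clock: 17.35
position: [0.6372, 0.0029, 0.0117]
tool_rot: [3.141, 0.0, 1.703]
force: [-6.8, -0.8, 21.5]
grip_width: 0.0394
finger_force: 27.2
```

```bash
python3 -m crank '{"travel":[[0,0,0],[0,0,0],[0,0,0],[0,0,0],[0,0,0]],"turn":[[0,0,0],[0,0,0],[0,0,0],[0,0,0],[0,0,0]],"gripper":[0.5,0.38,0.38,0.38,0.38]}' 25; python3 -m crank '{"travel":[[0,0,1],[0,0,3],[0,0,6],[0,0,9],[0,0,10]],"turn":[[0,0,0],[0,0,0],[0,0,0],[0,0,0],[0,0,0]],"gripper":[0.38,0.38,0.38,0.38,0.38]}' 25; python3 -m crank '{"travel":[[-2,1.5,0],[-5.5,4,0],[-9,6.6,0],[-12.5,9.3,0],[-15.5,11.7,0]],"turn":[[0,0,-2],[0,0,-6],[0,0,-10],[0,0,-14],[0,0,-15.6]],"gripper":[0.2,0.2,0.2,0.2,0.2]}' 25; python3 -m crank '{"travel":[[-1.8,1.4,0],[-1.8,1.4,-2],[-1.8,1.4,-4],[-1.8,1.4,-6],[-1.8,1.4,-6.5]],"turn":[[0,0,0],[0,0,0],[0,0,0],[0,0,0],[0,0,0]],"gripper":[0.2,0.2,0.2,0.2,0.2]}' 25
python3 - <<'E'
from workcell import bot
import cv2
a=[bot.grab_frame("side")["pixels"][100:270,190:350,::-1],bot.grab_frame("top")["pixels"][120:290,140:300,::-1]]
cv2.imwrite("pics/a5.png",cv2.hconcat([cv2.resize(x,(400,425),interpolation=cv2.INTER_CUBIC) for x in a])); print(bot.observe()["position"])
E
```

```text
clock: 17.85
position: [0.6369, 0.0029, 0.0102]
tool_rot: [-3.141, -0.0, 1.703]
force: [0.4, -0.3, 0.8]
grip_width: 0.0531
finger_force: 0.0
clock: 18.35
position: [0.6382, 0.003, 0.114]
tool_rot: [3.138, 0.0, 1.703]
force: [0.3, 0.2, -0.1]
grip_width: 0.0528
finger_force: 0.0
clock: 18.85
position: [0.4801, 0.1208, 0.1106]
tool_rot: [3.142, -0.0, 1.428]
force: [-0.7, 0.1, 0.5]
grip_width: 0.0686
finger_force: 0.0
clock: 19.35
position: [0.4631, 0.1337, 0.0441]
tool_rot: [-3.14, 0.001, 1.431]
force: [0.1, 0.2, -0.9]
grip_width: 0.0684
finger_force: 0.0
[0.46360747 0.13385185 0.04511981]
```

View pics/a5.png

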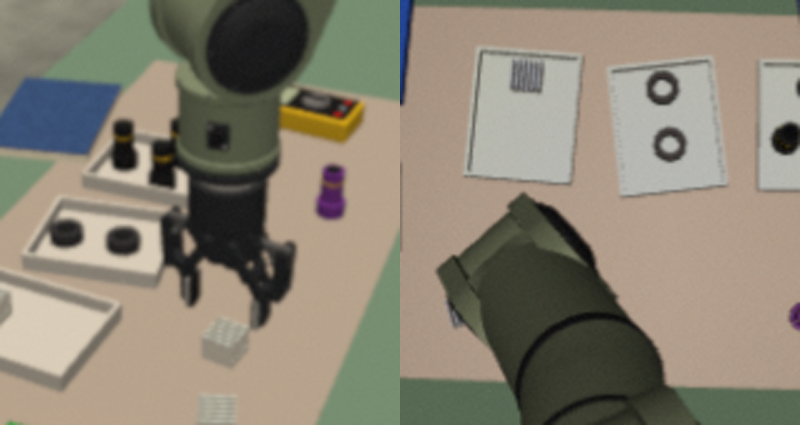

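The ring lies flat in its tray (top (669,145)). The gripper is over the right-hand heat sink, side (226,342). Descend and grip.

```bash
python3 -m crank '{"travel":[[0,0,-1],[0,0,-2],[0,0,-3],[0,0,-3.6],[0,0,-3.8]],"turn":[[0,0,0],[0,0,0],[0,0,0],[0,0,0],[0,0,0]],"gripper":[0.2,0.2,0.2,0.2,0.2]}' 25; python3 -m crank '{"travel":[[0,0,0],[0,0,0],[0,0,0],[0,0,0],[0,0,0]],"turn":[[0,0,0],[0,0,0],[0,0,0],[0,0,0],[0,0,0]],"gripper":[0.2,0.6,1,1,1]}' 25; python3 -m crank '{"travel":[[0,0,0],[0,0,0],[0,0,0],[0,0,0],[0,0,0]],"turn":[[0,0,0],[0,0,0],[0,0,0],[0,0,0],[0,0,0]],"gripper":[1,1,1,1,1]}' 25; python3 -m crank '{"travel":[[0,0,1],[0,0,3],[0,0,5],[0,0,6],[0,0,6]],"turn":[[0,0,0],[0,0,0],[0,0,0],[0,0,0],[0,0,0]],"gripper":[1,1,1,1,1]}' 25
```

```text
clock: 19.95
position: [0.4636, 0.1338, 0.0065]
tool_rot: [-3.141, 0.001, 1.431]
force: [0.1, -0.0, 0.2]
grip_width: 0.0681
finger_force: 0.0
clock: 20.45
position: [0.4641, 0.1339, 0.0077]
tool_rot: [3.141, -0.0, 1.431]
force: [-1.1, -0.7, 6.0]
grip_width: 0.0359
finger_force: 25.3
clock: 20.95
position: [0.4641, 0.1339, 0.0077]
tool_rot: [3.141, -0.0, 1.431]
force: [-1.7, -0.6, 4.5]
grip_width: 0.0355
finger_force: 25.3
clock: 21.45
position: [0.4647, 0.1339, 0.0687]
tool_rot: [3.139, -0.001, 1.43]
force: [0.3, 1.6, -1.7]
grip_width: 0.0355
finger_force: 25.4
```

```bash
python3 -m crank '{"travel":[[2,0.3,0],[6,0.7,0],[10.5,1.1,0],[15,1.6,0],[18.3,1.9,0]],"turn":[[0,0,0],[0,0,1],[0,0,2.5],[0,0,4],[0,0,4.9]],"gripper":[1,1,1,1,1]}' 25;python3 -m crank '{"travel":[[0,0,0],[0,0,-1],[0,0,-2.5],[0,0,-3.5],[0,0,-4]],"turn":[[0,0,0],[0,0,0],[0,0,0],[0,0,0],[0,0,0]],"gripper":[1,1,1,1,1]}' 25;python3 -m crank '{"travel":[[0,0,-0.5],[0,0,-1.0],[0,0,-1.3],[0,0,-1.4],[0,0,-1.4]],"turn":[[0,0,0],[0,0,0],[0,0,0],[0,0,0],[0,0,0]],"gripper":[1,1,1,1,1]}' 25; python3 -m crank '{"travel":[[0,0,0],[0,0,-0.1],[0,0,-0.1],[0,0,-0.1],[0,0,-0.1]],"turn":[[0,0,0],[0,0,0],[0,0,0],[0,0,0],[0,0,0]],"gripper":[1,1,1,1,1]}' 25
```

```text
clock: 21.95
position: [0.649, 0.1526, 0.0662]
tool_rot: [-3.141, 0.0, 1.517]
force: [-0.8, -0.0, -0.3]
grip_width: 0.0354
finger_force: 25.4
clock: 22.45
position: [0.6457, 0.1527, 0.0255]
tool_rot: [-3.14, 0.001, 1.517]
force: [-0.2, -0.5, -1.0]
grip_width: 0.0355
finger_force: 25.4
clock: 22.95
position: [0.647, 0.1529, 0.0133]
tool_rot: [3.142, -0.0, 1.516]
force: [-0.4, -0.0, -0.1]
grip_width: 0.0357
finger_force: 25.4
clock: 23.45
position: [0.6472, 0.1529, 0.0127]
tool_rot: [3.141, -0.0, 1.516]
force: [-2.1, -1.1, 5.8]
grip_width: 0.0355
finger_force: 26.2
```

```bash
python3 -m crank '{"travel":[[0,0,0],[0,0,0],[0,0,0],[0,0,0],[0,0,0]],"turn":[[0,0,0],[0,0,0],[0,0,0],[0,0,0],[0,0,0]],"gripper":[0.5,0.42,0.42,0.42,0.42]}' 25; python3 -m crank '{"travel":[[0,0,1],[0,0,3],[0,0,6],[0,0,9],[0,0,10]],"turn":[[0,0,0],[0,0,0],[0,0,0],[0,0,0],[0,0,0]],"gripper":[0.42,0.42,0.42,0.42,0.42]}' 25; python3 -m crank '{"travel":[[-2,1,0],[-6.2,2.6,0],[-10.4,4.4,0],[-14.6,6.2,0],[-18.5,8,0]],"turn":[[0,0,2],[0,0,7],[0,0,12],[0,0,17],[0,0,22]],"gripper":[0.2,0.2,0.2,0.2,0.2]}' 25; python3 -m crank '{"travel":[[-3,1,0],[-3,1,-2],[-3,1,-4],[-3,1,-6],[-3,1,-6.5]],"turn":[[0,0,0],[0,0,0],[0,0,0],[0,0,0],[0,0,0]],"gripper":[0.2,0.2,0.2,0.2,0.2]}' 25
python3 - <<'E'
from workcell import bot
import cv2
a=[bot.grab_frame("side")["pixels"][150:320,180:340,::-1],bot.grab_frame("top")["pixels"][120:290,140:300,::-1]]
cv2.imwrite("pics/a6.png",cv2.hconcat([cv2.resize(x,(400,425),interpolation=cv2.INTER_CUBIC) for x in a])); print(bot.observe()["position"])
E
```

```text
clock: 23.95
position: [0.6469, 0.1528, 0.0122]
tool_rot: [-3.141, 0.0, 1.516]
force: [0.3, -0.1, -0.2]
grip_width: 0.0495
finger_force: 0.0
clock: 24.45
position: [0.6483, 0.1533, 0.1162]
tool_rot: [3.138, -0.001, 1.516]
force: [0.9, -0.4, 0.2]
grip_width: 0.0497
finger_force: 0.0
clock: 24.95
position: [0.46, 0.2331, 0.1127]
tool_rot: [3.141, 0.0, 1.904]
force: [0.5, 1.2, 0.5]
grip_width: 0.0685
finger_force: 0.0
clock: 25.45
position: [0.4312, 0.2424, 0.0461]
tool_rot: [-3.14, 0.001, 1.901]
force: [0.3, -0.0, -0.1]
grip_width: 0.0679
finger_force: 0.0
[0.43165256 0.24281734 0.04716286]
```

View pics/a6.png

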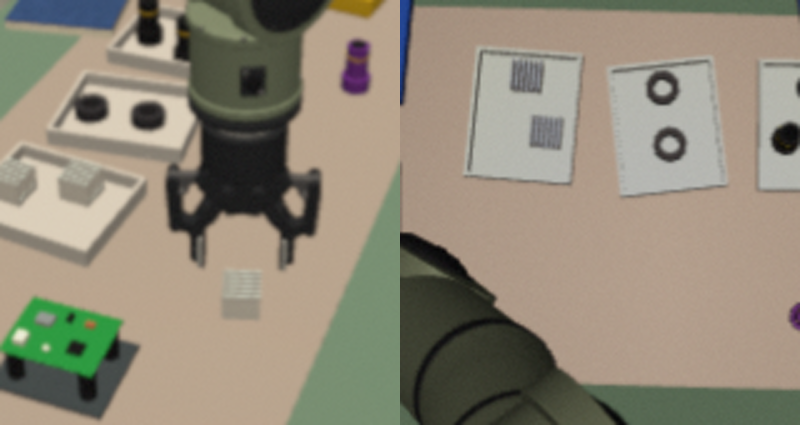

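The first heat sink sits flat in its tray (top (546,132)). The gripper is squarely over the last one, side (242,295), well clear of the board stand.

```bash
python3 -m crank '{"travel":[[0,0,-1],[0,0,-2],[0,0,-3],[0,0,-3.7],[0,0,-4]],"turn":[[0,0,0],[0,0,0],[0,0,0],[0,0,0],[0,0,0]],"gripper":[0.2,0.2,0.2,0.2,0.2]}' 25; python3 -m crank '{"travel":[[0,0,0],[0,0,0],[0,0,0],[0,0,0],[0,0,0]],"turn":[[0,0,0],[0,0,0],[0,0,0],[0,0,0],[0,0,0]],"gripper":[0.2,0.6,1,1,1]}' 25; python3 -m crank '{"travel":[[0,0,0],[0,0,0],[0,0,0],[0,0,0],[0,0,0]],"turn":[[0,0,0],[0,0,0],[0,0,0],[0,0,0],[0,0,0]],"gripper":[1,1,1,1,1]}' 25; python3 -m crank '{"travel":[[0,0,1],[0,0,3],[0,0,5],[0,0,6],[0,0,6]],"turn":[[0,0,0],[0,0,0],[0,0,0],[0,0,0],[0,0,0]],"gripper":[1,1,1,1,1]}' 25
```

```text
clock: 26.05
position: [0.4316, 0.2427, 0.0064]
tool_rot: [-3.141, 0.0, 1.901]
force: [-0.3, 0.2, 0.0]
grip_width: 0.0685
finger_force: 0.0
clock: 26.55
position: [0.4321, 0.243, 0.0077]
tool_rot: [3.141, -0.0, 1.9]
force: [-1.5, -0.1, 5.9]
grip_width: 0.0355
finger_force: 25.3
clock: 27.05
position: [0.4321, 0.2429, 0.0077]
tool_rot: [3.141, -0.0, 1.9]
force: [-1.0, -0.9, 6.1]
grip_width: 0.0357
finger_force: 25.2
clock: 27.55
position: [0.4327, 0.243, 0.0686]
tool_rot: [3.139, -0.0, 1.9]
force: [-0.0, 0.1, -2.2]
grip_width: 0.0353
finger_force: 25.5
```

```bash
python3 -m crank '{"travel":[[2.2,-0.3,0],[7,-0.9,0],[11.8,-1.6,0],[16.5,-2.3,0],[20.5,-2.8,0]],"turn":[[0,0,-2],[0,0,-7],[0,0,-12],[0,0,-17],[0,0,-22]],"gripper":[1,1,1,1,1]}' 25;python3 -m crank '{"travel":[[1.3,-0.2,0],[1.3,-0.2,-1],[1.3,-0.2,-2.5],[1.3,-0.2,-3.5],[1.3,-0.2,-4]],"turn":[[0,0,0],[0,0,0],[0,0,0],[0,0,0],[0,0,0]],"gripper":[1,1,1,1,1]}' 25;python3 -m crank '{"travel":[[0,0,-0.5],[0,0,-1.0],[0,0,-1.3],[0,0,-1.4],[0,0,-1.4]],"turn":[[0,0,0],[0,0,0],[0,0,0],[0,0,0],[0,0,0]],"gripper":[1,1,1,1,1]}' 25; python3 -m crank '{"travel":[[0,0,0],[0,0,-0.1],[0,0,-0.1],[0,0,-0.1],[0,0,-0.1]],"turn":[[0,0,0],[0,0,0],[0,0,0],[0,0,0],[0,0,0]],"gripper":[1,1,1,1,1]}' 25
```

```text
clock: 28.05
position: [0.639, 0.2134, 0.0662]
tool_rot: [-3.141, 0.001, 1.512]
force: [-0.3, 0.4, -0.3]
grip_width: 0.0356
finger_force: 25.5
clock: 28.55
position: [0.6484, 0.213, 0.0254]
tool_rot: [-3.139, 0.001, 1.518]
force: [0.9, -0.2, 0.5]
grip_width: 0.0357
finger_force: 25.5
clock: 29.05
position: [0.65, 0.2128, 0.0133]
tool_rot: [3.142, -0.0, 1.516]
force: [0.4, 0.4, -1.2]
grip_width: 0.0355
finger_force: 25.5
clock: 29.55
position: [0.6502, 0.2129, 0.0128]
tool_rot: [3.141, -0.0, 1.516]
force: [-0.5, -0.8, 5.7]
grip_width: 0.0353
finger_force: 26.3
```

```bash
python3 -m crank '{"travel":[[0,0,0],[0,0,0],[0,0,0],[0,0,0],[0,0,0]],"turn":[[0,0,0],[0,0,0],[0,0,0],[0,0,0],[0,0,0]],"gripper":[0.5,0.42,0.42,0.42,0.42]}' 25; python3 -m crank '{"travel":[[0,0,1],[0,0,4],[0,0,8],[0,0,12],[0,0,15]],"turn":[[0,0,0],[0,0,0],[0,0,0],[0,0,0],[0,0,0]],"gripper":[0.42,0.42,0.42,0.42,0.42]}' 25; python3 -m crank '{"travel":[[-3,-1,2],[-7,-2,4],[-11,-3,6],[-15,-4,7],[-19,-5,7]],"turn":[[0,0,0],[0,0,0],[0,0,0],[0,0,0],[0,0,0]],"gripper":[0.4,0.4,0.4,0.4,0.4]}' 25; python3 -m crank '{"travel":[[0,0,0],[0,0,0],[0,0,0],[0,0,0],[0,0,0]],"turn":[[0,0,0],[0,0,0],[0,0,0],[0,0,0],[0,0,0]],"gripper":[0.4,0.4,0.4,0.4,0.4]}' 25
python3 - <<'E'
from workcell import bot
import cv2
a=[bot.grab_frame("side")["pixels"][100:310,80:320,::-1],bot.grab_frame("top")["pixels"][110:320,95:335,::-1]]
cv2.imwrite("pics/a7.png",cv2.hconcat([cv2.resize(x,(400,350),interpolation=cv2.INTER_CUBIC) for x in a]))
E
```

```text
clock: 30.05
position: [0.6499, 0.2129, 0.0122]
tool_rot: [-3.141, 0.0, 1.516]
force: [0.1, 0.9, -0.4]
grip_width: 0.0495
finger_force: 0.0
clock: 30.55
position: [0.6504, 0.2131, 0.1658]
tool_rot: [3.139, -0.001, 1.516]
force: [1.3, 0.4, 0.5]
grip_width: 0.0493
finger_force: 0.0
clock: 31.05
position: [0.4588, 0.1627, 0.2342]
tool_rot: [3.139, -0.001, 1.517]
force: [0.1, 0.7, -0.0]
grip_width: 0.0513
finger_force: 0.0
clock: 31.55
position: [0.4603, 0.1631, 0.232]
tool_rot: [-3.141, -0.0, 1.516]
force: [0.0, 0.6, 0.9]
grip_width: 0.0512
finger_force: 0.0
```

View pics/a7.png

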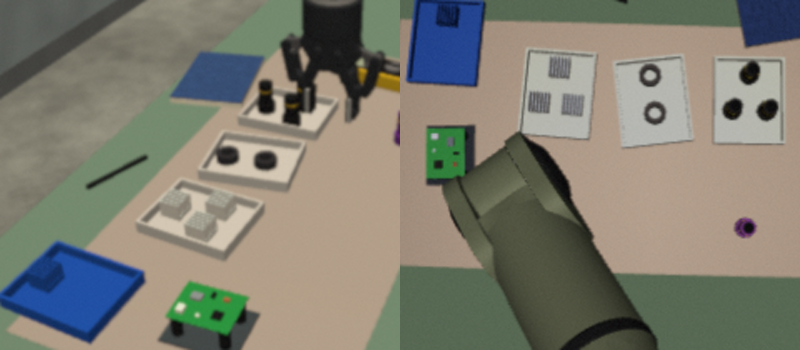

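The picture shows all five parts in their trays: heat sinks at top (539,102) and (573,104), the ring at (655,113), and the posts at (732,108) and (767,109). The board stand and the purple post are where they were, and the robot touches nothing. Handing in.

```bash
python3 -c "
from workcell import bot
print(bot.job_done())"
```

```text
the job is handed in; nothing more can be done
None
```

All five parts are set down in their matching trays (posts upright, heat sinks fins up, ring flat), and the job was handed in at about 32 s; no verdict came back.

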